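Scan the parcel label with the handheld scanner

ROBOT

A 6-joint arm with a two-finger parallel gripper is mounted at the origin on a cart in front of the work surface, level with it; the furniture and walls round the work are solid. World frame = base frame: x ahead of the robot, y to its left, z up, the work surface at z = 0. Lengths are in m, angles in degrees, forces in N, time in s.
With the tool pointing down it reaches from about 0.25 to 0.725 m from the base axis. Payload 9.7 kg.
Tool frame: the origin (TCP) lies midway between the tips of the shut fingers; the grasp point (between the pads) lies 19 mm behind it; z points along the fingers, y is the line along which they close (so a half turn about z gives the same grasp; the last joint's range is limited). The gripper opens to 85 mm and grips with 20 to 120 N. Pads are 22 mm wide; open, the fingers measure 114 mm over their backs; the gripper's body (76 mm by 85 mm) begins 54 mm behind the grasp point. The pads swing forward as they close: fully open they stand 13 mm farther back than shut.
Start: joints at [-64.572, 4.979, 10.078, 95.1, 0, 90], TCP at [0.236, -0.497, 0.231] pointing down, gripper open.
Joint ranges: [-179.16, 179.16], [-48.56, 103.87], [-65.8, 70.77], [-126.05, 130.52], [-82.76, 87.17], [-180, 180]. Speed limits (degrees/s): [127.2, 127.2, 147.25, 180, 180, 180].

INTERFACE

Orientations are given as [roll, pitch, yaw] about the fixed x, y, z axes, in that order (R = Rz(yaw) Ry(pitch) Rx(roll)).
In Python, from workcell import readout, imaging, bot, spotter gives the robot as it stands.
- The arm moves only by the shell command python3 -m jog 'ROWS' [FORCE]. ROWS is JSON, a list of rows, each an object with "rotation": the turn, a rotation vector about the world's x, y, z in degrees, a list of three; "translation": the shift along the world's x, y, z in mm, a list of three; "grip": the finger opening in mm, from 0 to 85.4. In form: [{"rotation": [wx, wy, wz], "translation": [dx, dy, dz], "grip": grip}, ...]. A call has 1 to 20 rows; each row is the pose to reach, as a shift and turn from the pose commanded when the call began; what a row does not reach only later rows make up. A row lasts 1/10 s, in which the tool goes at most 50 mm and 8.59 degrees, less where a joint would pass 70% of its speed; a pose out of reach is approached as far as the arm can. A call with a gripper value outside its range is refused whole. The fingers move at their own pace and stop on an object; FORCE is the grip in N (left out, the last holds). Time passes only in rows, so rows that repeat a pose let the fingers close. It gives the time, the measured TCP pose, the force, the opening and the grip force at its end, in the units of the state.
- readout.get_obs(): the state, without advancing time (a new reading comes with each control period).
- imaging.camera(name): name is "scene" or "top" or "wrist"; returns (picture, depth): 400x640x3 uint8, red, green, blue; 400x640 float32, m along the optical axis (not along the pixel's ray), 0 where there is no reading.
- imaging.camera_info(name): a dict with "vertical_fov" (degrees; the focal length in pixels is half the picture's height over the tangent of half this angle, whatever the lens; pixels are square), "cx", "cy" (the principal point, pixels), "extrinsics" (4x4, takes a point from camera to world coordinates); the wrist camera has in their place "tool_from_camera" (4x4, takes a point from camera to tool coordinates, whose origin is the TCP and whose axes are the flange's). Camera axes: x right, y down, z forward; pixel columns grow to the right and rows downward; lengths in m; the calibration is good to about 2 mm. A picture is of the moment at which its call begins: read the wrist's pose just before it. camera_info takes no time and is no camera call.
- bot.job_done(): hands the job in; it is judged then, once.
Trained networks look in the newest picture that a camera, given by its name, has taken for a name from the list of things; names that differ only in an ending like _2 or _b are one class to them, and where a whole thing is asked for, a point or a joint stands for the part that bears it (a point fixed in the world has none). Each returns a list of dicts, best first, with "confidence" (0 to 1); they miss things now and then, are a little off and sometimes report something else, mostly with a low value. They report only what shows in the picture. A call takes as long as a camera call.
- spotter.spot_in(camera, target): "box" ([centre column, centre row, width, height] in pixels, round what is visible of it).
- spotter.mark_of(camera, target): "uv" ([column, row] in pixels: a listed point, or the origin of a listed thing).
The state is a dict: "time": time; "q": joint angles; "qd": joint speeds; "joint_efforts": joint torques, N m; "ee_pos": TCP position; "tcp_rot": TCP orientation; "wrist_force": force on the tool from outside, world axes, zero at the start; "torque": the same for the moment, N m; "opening": finger opening in m; "grasp_force": force on a finger pad.
Only numpy, scipy, OpenCV 4.12 (cv2) and the standard library are available. Lean on these libraries where they do the work, as an engineer would, in place of code of your own. Each camera call takes 0.05 s, during which the arm holds its last target. There are 200 camera calls.

TASK

Scan the barcode on the taller of the two cartons: draw the scanner out of its holster by the head, put it down flat and let go, take it again by the handle so that the fingers squeeze its side trigger, and, with the trigger squeezed, hold it still for a full second with its window about 6 cm from the middle of that barcode and pointing squarely at it. Then lay the scanner flat and lengthwise on the charging pad, wholly on the pad, and let go. Do not touch the cartons and leave the other things where they stand.

Things in the scene. Friction and masses are not known exactly. Their poses are not given: they have to be found in the camera images.
- scanner: straight in-line barcode scanner, a bar 170 long (x), 30 wide (y), 30 high (z), 0.17 kg. Origin: middle of its underside; x points to the nose, z up. The white half is the head (x 0 to +85), the black half the handle (x -85 to 0). At the start the handle lies inside the holster (x below +8 is covered) and only the head sticks out, its underside 15 mm above the desk
- window (a point): the reading window, in the middle of the scanner's nose end face (x +85, height 15 mm over the scanner's underside); it looks along scanner x
- scan_spot (a point): the point 60 mm in front of the window on the scanner's axis (scanner x +145, height 15 mm); bring it to the label
- head (a point): where to take the scanner by the head: on its axis, 35 mm behind the nose (x +50, height 15 mm)
- handle (a point): where to take the scanner by the handle: on its axis at the middle of the trigger (x -25, height 15 mm)
- trigger (a joint): spring trigger, a paddle 44 long by 20 high on the handle's +y side (scanner x -47 to -3, height 6 to 26 mm), standing 5 mm proud: the handle is 35 mm wide there, 31 mm when squeezed. 0 = free, 0.004 m = fully squeezed towards the handle (about 4 N); fingers that close across the handle squeeze it
- holster: fixed covered holster for the scanner's handle, 100 long (x), 60 wide, 58 high, closed on top; inside 48 wide and 38 high above a floor 15 mm over the desk; the floor runs 17 mm out past the mouth. Origin: centre of the covered part's underside on the desk; x points out of the open mouth (50 mm from the origin). The scanner is drawn out straight along x, over at least 95 mm
- pad: flat fixed grey charging pad, 220 (x) by 110 (y), 8 thick. Origin: centre of its underside on the desk; x runs along its length
- tall_carton: the taller carton, 90 deep (x), 120 wide (y), 165 high, brown board, 0.8 kg, loose. Origin: centre of its underside; its labelled face looks along its own -x, roughly to the robot
- label (a point): middle of the barcode on the taller carton's front face, 100 mm above the desk; the label is 72 wide and 48 high; axes as the carton's, so the scanner's x must point along +x of the carton
- low_carton: the lower carton, 110 deep (x), 150 wide, 110 high, with a barcode of its own; not the one to scan. Origin: centre of its underside
- loupe: round loupe, 36 diameter, 30 high; bystander. Origin: centre of its underside
- tape_measure: tape measure, 33 x 80 x 61; bystander. Origin: centre of its underside
- mug: mug, 82 x 113 x 92; bystander. Origin: centre of its underside

How it is judged:
By the outcome, as a careful person would: the job done as asked, in the order asked, and still so for the second after the job is handed in, with the robot touching nothing.
It also fails if it takes over 54 s, if anything falls off the work surface, if the arm or the gripper's body presses on something with over 40 N, if the wrist force passes 120 N, or if a joint passes its speed limit or range.

## Working session

There is one attempt and no reset: what is moved stays moved. The work goes in short steps, Python scripts to look and compute and a shell command to move; the robot and the scene stay as the last step left them, time stands still between calls to the robot, and variables do not carry over. Pictures are saved under pics/ and viewed, at most 10 in all, crops included, and the job is handed in when it is done.

```bash
mkdir -p pics; ls; cat > h.py <<'E'
import numpy as np, cv2
from workcell import readout, imaging, bot, spotter
from scipy.spatial.transform import Rotation as R
def cam(name):
    o=readout.get_obs(); p,d=imaging.camera(name); i=imaging.camera_info(name)
    f=200/np.tan(np.radians(i["vertical_fov"])/2)
    if name=="wrist":
        T=np.eye(4); T[:3,:3]=R.from_euler('xyz',o["tcp_rot"],degrees=True).as_matrix(); T[:3,3]=o["ee_pos"]
        E=T@np.array(i["tool_from_camera"])
    else: E=np.array(i["extrinsics"])
    return p,d,f,i["cx"],i["cy"],E
def cloud(c):
    p,d,f,cx,cy,E=c
    v,u=np.mgrid[0:400,0:640]
    P=np.stack([(u-cx)/f*d,(v-cy)/f*d,d],-1)
    W=P@E[:3,:3].T+E[:3,3]; W[d==0]=np.nan
    return W
def save(n,p): cv2.imwrite("pics/"+n+".png",p[:,:,::-1])
E
python3 - <<'E'
from h import *
np.set_printoptions(precision=3,suppress=True)
print(readout.get_obs())
ims=[]
for n in("top","scene"):
    c=cam(n); W=cloud(c); np.savez("pics/"+n,p=c[0],W=W)
    print(n,c[2:5],c[5]); ims.append(c[0])
    for t in "scanner holster pad tall_carton low_carton loupe tape_measure mug".split():
        for r in spotter.spot_in(n,t)[:1]:
            b=r["box"]; u,v=int(b[0]),int(b[1]); print(t,round(r["confidence"],2),np.round(b),W[min(v,399),min(u,639)])
    for t in "window head handle label".split():
        for r in spotter.mark_of(n,t)[:1]:
            u,v=map(int,r["uv"]); print(t,round(r["confidence"],2),u,v,W[min(v,399),min(u,639)])
save("top",ims[0]); save("scene",ims[1])
E
```

```text
pics
{'time': 0.0, 'q': array([-64.572,   5.011,  10.035,  95.101,  -0.003,  90.003]), 'qd': array([-0.033, -0.043, -0.023, -0.014,  0.07 , -0.057]), 'joint_efforts': array([  0.   , -52.039,  46.48 ,   0.016,  -0.   ,   0.   ]), 'ee_pos': array([ 0.236, -0.497,  0.231]), 'tcp_rot': array([-179.924,    0.003,   25.425]), 'wrist_force': array([ 0.233, -0.383,  0.34 ]), 'torque': array([-0.018,  0.046,  0.02 ]), 'grasp_force': 0.0, 'opening': 0.08522658615051942}
top (np.float64(478.2076198728401), 316.1951995141211, 197.92037957157373) [[-0.3   -0.752  0.587 -0.486]
 [-0.954  0.235 -0.187  0.454]
 [ 0.003 -0.616 -0.788  1.479]
 [ 0.     0.     0.     1.   ]]
holster 0.59 [341. 245.  22.  20.] [0.361 0.094 0.043]
pad 0.55 [271. 234.  60.  30.] [0.5   0.318 0.007]
tall_carton 0.57 [356. 155.  34.  47.] [ 0.663 -0.071  0.142]
low_carton 0.94 [297. 174.  46.  51.] [0.659 0.165 0.117]
loupe 0.43 [327. 199.   8.  14.] [0.577 0.071 0.035]
tape_measure 0.76 [343. 243.  20.  18.] [0.362 0.087 0.05 ]
mug 0.7 [216. 253.  33.  10.] [0.445 0.523 0.059]
window 0.6 377 214 [ 0.474 -0.097 -0.004]
hea
[... 198 characters left out ...]
211 -0.512  0.778]
 [ 0.027 -0.909 -0.417  0.582]
 [ 0.     0.     0.     1.   ]]
scanner 0.55 [412. 196.  26.  18.] [ 0.459 -0.119  0.041]
holster 0.9 [431. 193.  36.  29.] [ 0.44  -0.18   0.048]
pad 0.95 [280. 239.  86.  40.] [0.491 0.32  0.009]
tall_carton 0.57 [356. 160.  44.  60.] [ 0.662 -0.057  0.107]
low_carton 0.71 [291. 182.  57.  51.] [0.648 0.196 0.085]
loupe 0.46 [340. 200.  11.  17.] [0.571 0.069 0.027]
tape_measure 0.94 [378. 228.  32.  20.] [0.358 0.105 0.044]
mug 0.75 [212. 270.  50.  52.] [0.369 0.544 0.066]
window 0.69 399 198 [ 0.479 -0.089  0.034]
head 0.52 409 197 [ 0.457 -0.109  0.041]
handle 0.73 427 191 [ 0.44  -0.165  0.055]
label 0.55 362 159 [ 0.66  -0.085  0.103]
```

```bash
python3 - <<'E'
import cv2
a=cv2.imread("pics/top.png")[120:300,180:460];b=cv2.imread("pics/scene.png")[110:310,170:470]
a=cv2.resize(a,(450,290),interpolation=2);b=cv2.resize(b,(450,300),interpolation=2)
cv2.imwrite("pics/both.png",cv2.vconcat([a,b]))
E
```

```text
(no output)
```

View pics/both.png

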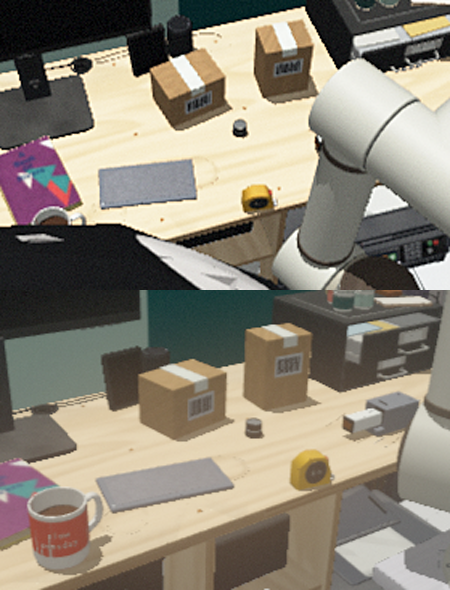

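The picture shows the two cartons at the back (tall one right, about px 356,158), the scanner's white head sticking out of the grey holster (scene px 409,197), the pad (280,239), the tape measure (378,228), the loupe (340,200) and the mug. Next I'll refine the poses from the depth cloud.

```bash
python3 - <<'E'
from h import *
np.set_printoptions(precision=4,suppress=True)
d=np.load("pics/scene.npz");W=d["W"];p=d["p"].astype(int)
print(imaging.camera_info("wrist"))
def rect(n,u0,u1,v0,v1,zlo,zhi):
    w=W[v0:v1,u0:u1].reshape(-1,3); m=(w[:,2]>zlo)&(w[:,2]<zhi); w=w[m]
    print(n,len(w),w.min(0),w.max(0),cv2.minAreaRect((w[:,:2]*1000).astype(np.float32)))
rect("pad",230,335,215,265,.004,.014)
rect("tall top",330,385,125,160,.155,.175)
rect("low top",255,330,150,190,.102,.118)
rect("holster top",405,455,175,215,.052,.066)
rect("scanner top",395,425,180,215,.040,.0495)
# tall front plane
for s,(u0,u1,v0,v1) in {"tall":(350,375,140,185),"top":None or (0,0,0,0)}.items():
    if u1==0: continue
    w=W[v0:v1,u0:u1].reshape(-1,3); w=w[(w[:,2]>.02)&(w[:,2]<.155)]
    for k in range(4):
        c=np.median(w,0) if k==0 else w.mean(0); n=np.linalg.svd(w-c,full_matrices=False)[2][2]
        r=abs((w-c)@n); w=w[r<max(.004,np.percentile(r,80))]
    print(s,len(w),c,n,r.std(), np.degrees(np.arctan2(n[1],n[0])))
E
```

```text
{'vertical_fov': 60.103057411030186, 'cx': 320.10786897923964, 'cy': 200.36051831345233, 'tool_from_camera': array([[ 0.0005, -0.9646, -0.2638,  0.0675],
       [ 1.    ,  0.0004,  0.0006,  0.0001],
       [-0.0004, -0.2638,  0.9646, -0.1426],
       [ 0.    ,  0.    ,  0.    ,  1.    ]])}
pad 1887 [0.4267 0.1898 0.0041] [0.5996 0.4312 0.0129] ((521.6051025390625, 305.474365234375), (230.3646240234375, 161.50352478027344), 79.69185638427734)
tall top 480 [ 0.6544 -0.2482  0.155 ] [ 0.8245 -0.0218  0.1749] ((723.3729858398438, -138.56268310546875), (128.06227111816406, 259.184326171875), 18.08502197265625)
low top 823 [0.6427 0.0722 0.102 ] [0.8972 0.2387 0.1177] ((771.3753662109375, 168.7852783203125), (240.86593627929688, 151.85597229003906), 11.182527542114258)
holster top 282 [ 0.4397 -0.2684  0.0521] [ 0.5026 -0.1633  0.0608] ((471.1638488769531, -215.8303680419922), (105.11196899414062, 62.84084701538086), 89.90280151367188)
scanner top 164 [ 0.4554 -0.1878  0.04  ] [ 0.5039 -0.0889  0.0491] ((474.0385437011719, -139.11146545410156), (45.74188232421875, 103.11425018310547), 11.580082893371582)
tall 858 [ 0.6612 -0.0868  0.0881] [-0.9985  0.0554  0.0024] 0.0010484644742016962 176.82295381232112
```

```bash
python3 -m jog '[{"rotation":[0,0,64.6],"translation":[235,357,60],"grip":85},{"rotation":[0,0,64.6],"translation":[235,357,60],"grip":85},{"rotation":[0,0,64.6],"translation":[235,357,60],"grip":85},{"rotation":[0,0,64.6],"translation":[235,357,60],"grip":85},{"rotation":[0,0,64.6],"translation":[235,357,60],"grip":85},{"rotation":[0,0,64.6],"translation":[235,357,60],"grip":85},{"rotation":[0,0,64.6],"translation":[235,357,60],"grip":85},{"rotation":[0,0,64.6],"translation":[235,357,60],"grip":85},{"rotation":[0,0,64.6],"translation":[235,357,60],"grip":85},{"rotation":[0,0,64.6],"translation":[235,357,60],"grip":85},{"rotation":[0,0,64.6],"translation":[235,357,60],"grip":85},{"rotation":[0,0,64.6],"translation":[235,357,60],"grip":85}]' 40
python3 - <<'E'
from h import *
np.set_printoptions(precision=4,suppress=True)
c=cam("wrist");W=cloud(c);np.savez("pics/w1",p=c[0],W=W);save("w1",c[0])
for t in "scanner holster".split():
    for r in spotter.spot_in("wrist",t)[:1]: print(t,r)
for t in "window head handle".split():
    for r in spotter.mark_of("wrist",t)[:1]:
        u,v=map(int,r["uv"]); print(t,r,W[min(v,399),min(u,639)])
w=W.reshape(-1,3)
for n,lo,hi in (("hol",.052,.064),("scan",.038,.050)):
    m=(w[:,2]>lo)&(w[:,2]<hi)&(abs(w[:,0]-.47)<.06)&(w[:,1]>(-.28 if n=="hol" else -.160))&(w[:,1]<-.06); x=w[m]
    print(n,len(x),np.median(x,0),x.min(0),x.max(0),cv2.minAreaRect((x[:,:2]*1000).astype(np.float32)))
print("desk",np.nanmedian(w[(abs(w[:,2])<.01),2]))
E
```

```text
time: 2.5
ee_pos: [0.4708, -0.1402, 0.2912]
tcp_rot: [-180.0, 0.0, 90.0]
wrist_force: [0.7, 0.1, 0.2]
opening: 0.085
grasp_force: 0.0
scanner {'box': [323.3, 159.8, 28.4, 72.1], 'confidence': 0.7}
holster {'box': [322.5, 222.8, 49.7, 106.3], 'confidence': 0.77}
window {'uv': [324.7, 125.3], 'confidence': 0.97} [ 0.4759 -0.0939  0.045 ]
head {'uv': [322.0, 154.4], 'confidence': 0.58} [ 0.4738 -0.1258  0.0447]
hol 4155 [ 0.4739 -0.217   0.0581] [ 0.4438 -0.2699  0.0524] [ 0.504  -0.17    0.0607] ((473.9751281738281, -220.00750732421875), (99.91539764404297, 60.00908660888672), 89.84080505371094)
scan 1584 [ 0.4749 -0.1248  0.0448] [ 0.46   -0.1596  0.0384] [ 0.4901 -0.0929  0.0476] ((474.78118896484375, -126.23799133300781), (29.95564079284668, 66.79979705810547), 0.7709598541259766)
desk 0.00012603427516416632
```

View pics/w1.png

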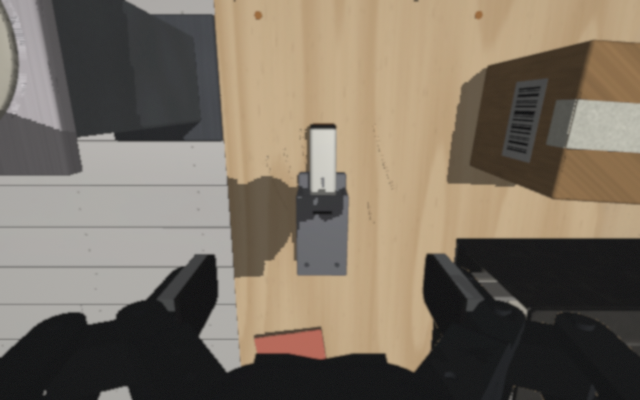

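The wrist view shows the white head (nose at px 323,125) straight out of the holster mouth (px 322,175), with the desk edge at column ~228 and the tall carton's label at (523,120). I'll go down and grip the head.

```bash
python3 -m jog '[{"rotation":[0,0,0.5],"translation":[4,12,-50],"grip":85},{"rotation":[0,0,0.5],"translation":[4,12,-100],"grip":85},{"rotation":[0,0,0.5],"translation":[4,12,-150],"grip":85},{"rotation":[0,0,0.5],"translation":[4,12,-200],"grip":85},{"rotation":[0,0,0.5],"translation":[4,12,-240],"grip":85},{"rotation":[0,0,0.5],"translation":[4,12,-265],"grip":85},{"rotation":[0,0,0.5],"translation":[4,12,-275],"grip":85},{"rotation":[0,0,0.5],"translation":[4,12,-275],"grip":60},{"rotation":[0,0,0.5],"translation":[4,12,-275],"grip":45},{"rotation":[0,0,0.5],"translation":[4,12,-275],"grip":38},{"rotation":[0,0,0.5],"translation":[4,12,-275],"grip":20},{"rotation":[0,0,0.5],"translation":[4,12,-275],"grip":20},{"rotation":[0,0,0.5],"translation":[4,12,-275],"grip":20},{"rotation":[0,0,0.5],"translation":[4,12,-275],"grip":20},{"rotation":[0,0,0.5],"translation":[4,12,-275],"grip":20}]' 40
```

```text
time: 4.3
ee_pos: [0.476, -0.128, 0.0179]
tcp_rot: [179.9, 0.0, 90.5]
wrist_force: [-1.7, 0.5, 5.7]
opening: 0.0292
grasp_force: 39.5
```

```bash
python3 -m jog '[{"rotation":[0,0,0],"translation":[0,0,3],"grip":20},{"rotation":[0,0,0],"translation":[0,20,3],"grip":20},{"rotation":[0,0,0],"translation":[0,45,3],"grip":20},{"rotation":[0,0,0],"translation":[0,70,3],"grip":20},{"rotation":[0,0,0],"translation":[0,95,3],"grip":20},{"rotation":[0,0,0],"translation":[0,120,3],"grip":20},{"rotation":[0,0,0],"translation":[0,130,3],"grip":20},{"rotation":[0,0,0],"translation":[0,130,3],"grip":20},{"rotation":[0,0,0],"translation":[0,130,-5],"grip":20},{"rotation":[0,0,0],"translation":[0,130,-10],"grip":20},{"rotation":[0,0,0],"translation":[0,130,-13],"grip":20},{"rotation":[0,0,0],"translation":[0,130,-13],"grip":20}]' 40
```

```text
time: 5.5
ee_pos: [0.4749, 0.0015, 0.0031]
tcp_rot: [-180.0, 0.0, 90.5]
wrist_force: [-0.2, 0.1, -1.7]
opening: 0.0295
grasp_force: 39.5
```

```bash
python3 -m jog '[{"rotation":[0,0,0],"translation":[0,0,-1],"grip":20},{"rotation":[0,0,0],"translation":[0,0,-1],"grip":20},{"rotation":[0,0,0],"translation":[0,0,-1],"grip":45},{"rotation":[0,0,0],"translation":[0,0,-1],"grip":60},{"rotation":[0,0,0],"translation":[0,0,0],"grip":70},{"rotation":[0,0,0],"translation":[0,0,0],"grip":70},{"rotation":[0,0,0],"translation":[0,0,30],"grip":70},{"rotation":[0,0,0],"translation":[0,-20,80],"grip":70},{"rotation":[0,0,0],"translation":[0,-50,130],"grip":70},{"rotation":[0,0,0],"translation":[0,-80,180],"grip":70},{"rotation":[0,0,0],"translation":[0,-80,230],"grip":70},{"rotation":[0,0,0],"translation":[0,-80,230],"grip":70},{"rotation":[0,0,0],"translation":[0,-80,230],"grip":70}]'
cat > m.py <<'E'
from h import *
import sys
np.set_printoptions(precision=4,suppress=True)
n=sys.argv[1];c=cam("wrist");W=cloud(c);np.savez("pics/"+n,p=c[0],W=W);save(n,c[0])
print(readout.get_obs()["time"])
for t in "window head handle label".split():
    for r in spotter.mark_of("wrist",t)[:1]:
        u,v=map(int,r["uv"]); print(t,r,W[min(v,399),min(u,639)])
E
python3 m.py w2; python3 - <<'E'
from h import *
np.set_printoptions(precision=4,suppress=True)
w=np.load("pics/w2.npz")["W"].reshape(-1,3)
m=(w[:,2]>.022)&(w[:,2]<.036)&(abs(w[:,0]-.475)<.04)&(w[:,1]>-.145)&(w[:,1]<.06); x=w[m]
print(len(x),np.median(x,0),x.min(0),x.max(0),cv2.minAreaRect((x[:,:2]*1000).astype(np.float32)))
E
```

```text
time: 6.8
ee_pos: [0.4763, -0.0784, 0.2364]
tcp_rot: [179.7, 0.1, 90.5]
wrist_force: [-0.0, -0.4, -0.6]
opening: 0.0698
grasp_force: 0.0
6.85
window {'uv': [320.9, 57.8], 'confidence': 0.81} [0.4771 0.0324 0.0299]
head {'uv': [315.6, 89.6], 'confidence': 0.76} [0.4726 0.0037 0.0303]
handle {'uv': [315.8, 166.9], 'confidence': 0.93} [ 0.4729 -0.071   0.0302]
label {'uv': [535.9, 199.5], 'confidence': 0.86} [ 0.6613 -0.0868  0.0953]
5216 [ 0.4744 -0.043   0.0298] [ 0.4541 -0.1337  0.023 ] [0.4917 0.0364 0.0328] ((472.3008117675781, -48.472694396972656), (169.76390075683594, 35.05955123901367), 88.3249282836914)
```

View pics/w2.png

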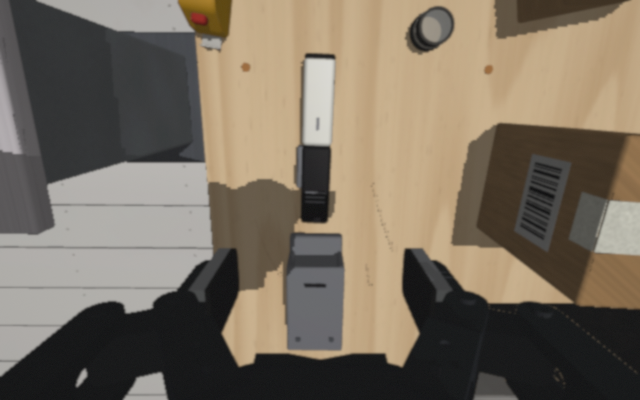

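Scanner lies flat: nose at px (319,57), black handle down to (314,220), trigger on the left side; loupe (433,28) and tape (205,15) are clear. I'll take the handle, and measure the label plane and pad from the clouds.

```bash
python3 -m jog '[{"rotation":[0,0,-2.2],"translation":[-1,4,-50],"grip":80},{"rotation":[0,0,-2.2],"translation":[-1,4,-100],"grip":80},{"rotation":[0,0,-2.2],"translation":[-1,4,-150],"grip":80},{"rotation":[0,0,-2.2],"translation":[-1,4,-195],"grip":80},{"rotation":[0,0,-2.2],"translation":[-1,4,-220],"grip":80},{"rotation":[0,0,-2.2],"translation":[-1,4,-229],"grip":70},{"rotation":[0,0,-2.2],"translation":[-1,4,-229],"grip":60},{"rotation":[0,0,-2.2],"translation":[-1,4,-229],"grip":48},{"rotation":[0,0,-2.2],"translation":[-1,4,-229],"grip":40},{"rotation":[0,0,-2.2],"translation":[-1,4,-229],"grip":20},{"rotation":[0,0,-2.2],"translation":[-1,4,-229],"grip":20},{"rotation":[0,0,-2.2],"translation":[-1,4,-229],"grip":20},{"rotation":[0,0,-2.2],"translation":[-1,4,-229],"grip":20},{"rotation":[0,0,-2.2],"translation":[-1,4,-229],"grip":20},{"rotation":[0,0,-2.2],"translation":[-1,4,-227],"grip":20}]' 50
python3 - <<'E'
from h import *
np.set_printoptions(precision=4,suppress=True)
def plane(w):
    for k in range(6):
        c=np.median(w,0); n=np.linalg.svd(w-w.mean(0),full_matrices=False)[2][2]; r=abs((w-w.mean(0))@n); w=w[r<max(.002,np.percentile(r,85))]
    n=n*np.sign(n[0]); return len(w),w.mean(0),n,np.degrees(np.arctan2(n[1],n[0])),w[:,1].min(),w[:,1].max()
for f in("w1","w2","scene","top"):
    w=np.load(f"pics/{f}.npz")["W"].reshape(-1,3)
    a=w[(w[:,2]>.02)&(w[:,2]<.15)&(abs(w[:,0]-.663)<.012)&(w[:,1]>-.14)&(w[:,1]<-.035)]
    print(f,plane(a) if len(a)>30 else len(a))
    p=np.load(f"pics/{f}.npz")["p"].reshape(-1,3).astype(int)
    g=(w[:,2]>.003)&(w[:,2]<.014)&(w[:,0]>.35)&(w[:,0]<.62)&(w[:,1]>.16)&(w[:,1]<.46)&(abs(p[:,0]-p[:,2])<25)&(p.mean(1)<180)
    if g.sum()>100:
        x=w[g]; print("pad",g.sum(),np.median(x,0),cv2.minAreaRect((x[:,:2]*1000).astype(np.float32)),"mean",x.mean(0))
E
```

```text
time: 8.55
ee_pos: [0.4749, -0.0738, 0.0073]
tcp_rot: [179.9, 0.0, 88.3]
wrist_force: [-1.0, -0.0, -2.0]
opening: 0.0291
grasp_force: 50.4
w1 (8446, array([ 0.6624, -0.0852,  0.0971]), array([ 0.9981, -0.0623,  0.0029]), np.float64(-3.5713827384728645), np.float64(-0.13999216904507145), np.float64(-0.03503262202225387))
w2 (11937, array([ 0.6623, -0.0849,  0.0985]), array([ 0.9981, -0.0622,  0.0026]), np.float64(-3.5646801893075004), np.float64(-0.1399864062733518), np.float64(-0.03500500745271079))
scene (559, array([ 0.6613, -0.0861,  0.0868]), array([ 0.9982, -0.0601, -0.0077]), np.float64(-3.445176003793161), np.float64(-0.13948424150809424), np.float64(-0.03531382862450394))
pad 1869 [0.493  0.3229 0.0082] ((498.2821350097656, 315.04766845703125), (218.9200439453125, 112.19221496582031), 79.67288970947266) mean [0.4942 0.3207 0.0081]
top (271, array([ 0.6634, -0.0867,  0.0875]), array([ 0.9956, -0.0934,  0.0035]), np.float64(-5.359673425399178), np.float64(-0.1397086867500862), np.float64(-0.035103594026767604))
pad 1222 [0.4978 0.3158 0.0088] ((500.0593566894531, 313.890869140625), (218.52793884277344, 114.20947265625), 79.71993255615234) mean [0.4988 0.3148 0.0088]
```

```bash
python3 -m jog '[{"rotation":[0,0,0],"translation":[0,0,40],"grip":20},{"rotation":[0,0,0],"translation":[-5,0,83],"grip":20},{"rotation":[0,0,-91.85],"translation":[-12,-3,83],"grip":20},{"rotation":[0,0,-91.85],"translation":[-12,-3,83],"grip":20},{"rotation":[0,0,-91.85],"translation":[-12,-3,83],"grip":20},{"rotation":[0,0,-91.85],"translation":[-12,-3,83],"grip":20},{"rotation":[0,0,-91.85],"translation":[-12,-3,83],"grip":20},{"rotation":[0,0,-91.85],"translation":[-12,-3,83],"grip":20},{"rotation":[0,0,-91.85],"translation":[-12,-3,83],"grip":20},{"rotation":[0,0,-91.85],"translation":[-12,-3,83],"grip":20},{"rotation":[0,0,-91.85],"translation":[-12,-3,83],"grip":20},{"rotation":[0,0,-91.85],"translation":[-12,-3,83],"grip":20},{"rotation":[0,0,-91.85],"translation":[-12,-3,83],"grip":20},{"rotation":[0,0,-91.85],"translation":[-12,-3,83],"grip":20},{"rotation":[0,0,-91.85],"translation":[-12,-3,83],"grip":20},{"rotation":[0,0,-91.85],"translation":[-12,-3,83],"grip":20}]'
python3 m.py w3; python3 - <<'E'
from h import *
np.set_printoptions(precision=4,suppress=True)
o=readout.get_obs();T=R.from_euler('xyz',o["tcp_rot"],degrees=True).as_matrix()
print(o["ee_pos"],o["tcp_rot"],o["opening"])
W=np.load("pics/w3.npz")["W"];w=((W.reshape(-1,3)-o["ee_pos"])@T)  # tool coords
m=(w[:,0]>.03)&(w[:,0]<.13)&(abs(w[:,1])<.03)&(w[:,2]>-.04)&(w[:,2]<.0)
x=w[m]; 
r=x[:,2]; top=x[abs(r-np.median(r))<.004]
A=np.c_[top[:,:2],np.ones(len(top))];k=np.linalg.lstsq(A,top[:,2],rcond=None)[0]
print("tool coords head top",len(top),top.min(0),top.max(0),"slope",k,cv2.minAreaRect((top[:,:2]*1000).astype(np.float32)))
# label: face extents and white label
for f in("w2","w1"):
    d=np.load(f"pics/{f}.npz");q=d["W"].reshape(-1,3);p=d["p"].reshape(-1,3).astype(int)
    n=np.array([.9981,-.0622,0]);c=np.array([.6623,-.085,.0978])
    y=(q-c)@np.array([.0622,.9981,0]); s=(abs((q-c)@n)<.003)&(abs(y)<.08)&(q[:,2]<.16)&(q[:,2]>.01)
    l=s&(abs(p[:,0]-p[:,2])<22)&(p.mean(1)>90)
    yl=y[l];zl=q[l,2]
    print(f,"face y",np.percentile(y[s&(q[:,2]>.1)],[.5,99.5]),"label y",np.percentile(yl,[1,99]),"z",np.percentile(zl,[1,99]))
E
```

```text
time: 10.15
ee_pos: [0.4621, -0.0767, 0.0893]
tcp_rot: [-180.0, 0.0, -3.4]
wrist_force: [1.1, 0.4, -1.7]
opening: 0.0292
grasp_force: 50.7
10.2
head {'uv': [321.0, 80.4], 'confidence': 0.95} [ 0.5377 -0.0813  0.1121]
handle {'uv': [320.9, 266.3], 'confidence': 0.79} [ 0.471  -0.077   0.1121]
[ 0.4622 -0.0767  0.0893] [-179.9987   -0.0036   -3.4849] 0.02917124932298191
tool coords head top 18529 [ 0.03   -0.0151 -0.0266] [ 0.0998  0.0149 -0.0196] slope [ 0.0007 -0.0026 -0.0235] ((64.91851806640625, -0.07332420349121094), (29.99066925048828, 69.8453369140625), 89.96206665039062)Traceback (most recent call last):
  File "<stdin>", line 18, in <module>
    return _quantile_unchecked(
        a, q, axis, out, overwrite_input, method, keepdims, weights)
    return _ureduce(a,
                    func=_quantile_ureduce_func,
    ...<5 lines>...
                    overwrite_input=overwrite_input,
                    method=method)
    r = func(a, **kwargs)
    result = _quantile(arr,
                       quantiles=q,
    ...<2 lines>...
                       out=out,
                       weights=wgt)
    slices_having_nans = np.isnan(arr[-1, ...])
                                  ~~~^^^^^^^^^
IndexError: index -1 is out of bounds for axis 0 with size 0
```

View pics/w3.png

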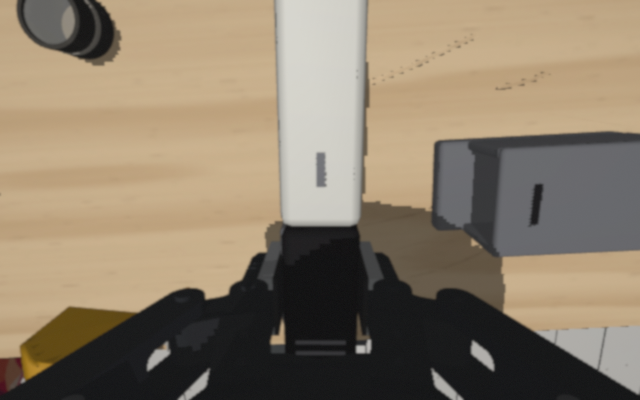

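The wrist view shows the scanner in line with the tool, the white/black seam at row ~226, fingers on the handle. Now the seam's position, the label centre and the final shift.

```bash
python3 - <<'E'
from h import *
np.set_printoptions(precision=4,suppress=True)
d=np.load("pics/w3.npz");W=d["W"];p=d["p"]
for v in (221,224,227,230,233): print(v,p[v,321],W[v,321])
for f in("w2","w1"):
    d=np.load(f"pics/{f}.npz");q=d["W"];p=d["p"].astype(int)
    n=np.array([.9981,-.0622,0]);c=np.array([.6623,-.085,.0978])
    y=(q-c)@np.array([.0622,.9981,0]); s=(abs((q-c)@n)<.004)&(abs(y)<.08)&(q[...,2]<.158)&(q[...,2]>.01)
    print(f,s.sum(),"face y",np.percentile(y[s],[.5,99.5]))
    sat=p.max(2)-p.min(2); l=(s&(sat<35)).astype(np.uint8); l=cv2.morphologyEx(l,cv2.MORPH_OPEN,np.ones((2,2),np.uint8))>0
    print(l.sum(), np.percentile(y[l],[2,98]),np.percentile(q[l][:,2],[2,98]), "sat", np.percentile(sat[s],[5,20,50]))
E
```

```text
221 [186 184 178] [ 0.4894 -0.0785  0.1133]
224 [158 156 151] [ 0.4878 -0.0784  0.1121]
227 [40 40 39] [ 0.4859 -0.0783  0.1101]
230 [27 25 27] [ 0.4851 -0.0782  0.111 ]
233 [30 29 28] [ 0.4845 -0.0782  0.1126]
w2 15654 face y [-0.0597  0.0579]
15468 [nan nan] [nan nan] sat [ 1.  5. 27.]
w1 10989 face y [-0.0602  0.0572]
10824 [nan nan] [nan nan] sat [ 1.  5. 26.]
```

```bash
python3 -m jog '[{"rotation":[0,0,0],"translation":[15,1,2],"grip":20},{"rotation":[0,0,0],"translation":[25,1,2],"grip":20},{"rotation":[0,0,0],"translation":[30.5,1,2],"grip":20},{"rotation":[0,0,0],"translation":[30.5,1,2],"grip":20},{"rotation":[0,0,0],"translation":[30.5,1,2],"grip":20},{"rotation":[0,0,0],"translation":[30.5,1,2],"grip":20}]'
python3 - <<'E'
from h import *
np.set_printoptions(precision=4,suppress=True)
c=cam("scene");W=cloud(c);save("s4",c[0][110:230,290:490].repeat(4,0).repeat(4,1))
for t in("label","window","scan_spot"):
    for r in spotter.mark_of("scene",t)[:1]:
        u,v=map(int,r["uv"]);print(t,r,W[v,u])
o=readout.get_obs();print(o["ee_pos"],o["tcp_rot"])
E
```

```text
time: 11.0
ee_pos: [0.4922, -0.0757, 0.0912]
tcp_rot: [-180.0, 0.0, -3.5]
wrist_force: [0.6, 0.8, -1.7]
opening: 0.0287
grasp_force: 50.7
label {'uv': [365.2, 161.7], 'confidence': 0.66} [ 0.6618 -0.1001  0.092 ]
window {'uv': [372.9, 165.3], 'confidence': 0.78} [ 0.5829 -0.0618  0.1113]
scan_spot {'uv': [339.9, 204.4], 'confidence': 0.29} [0.5659 0.0726 0.0165]
[ 0.4925 -0.0757  0.0914] [179.9981  -0.0069  -3.5262]
```

View pics/s4.png

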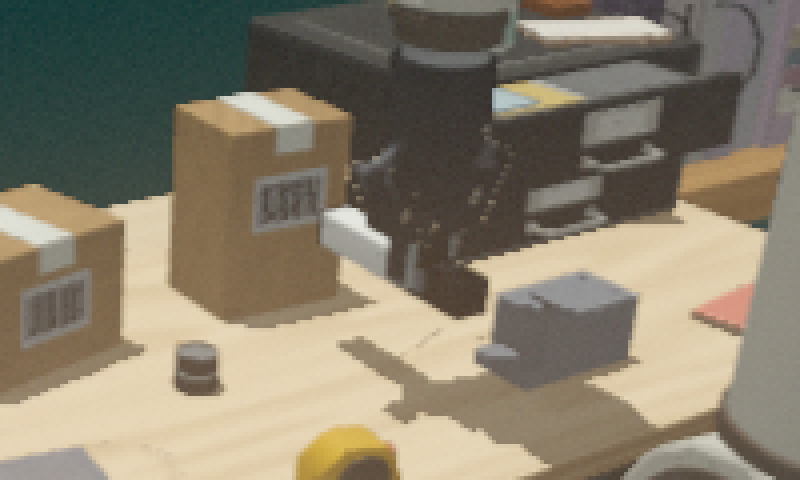

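The scene shows the scanner's nose (crop 322,220) level and facing the tall carton's label (290,200) at about 6 cm. Hold.

```bash
python3 -m jog '[{"rotation":[0,0,0],"translation":[0,0,0],"grip":20},{"rotation":[0,0,0],"translation":[0,0,0],"grip":20},{"rotation":[0,0,0],"translation":[0,0,0],"grip":20},{"rotation":[0,0,0],"translation":[0,0,0],"grip":20},{"rotation":[0,0,0],"translation":[0,0,0],"grip":20},{"rotation":[0,0,0],"translation":[0,0,0],"grip":20},{"rotation":[0,0,0],"translation":[0,0,0],"grip":20},{"rotation":[0,0,0],"translation":[0,0,0],"grip":20},{"rotation":[0,0,0],"translation":[0,0,0],"grip":20},{"rotation":[0,0,0],"translation":[0,0,0],"grip":20},{"rotation":[0,0,0],"translation":[0,0,0],"grip":20},{"rotation":[0,0,0],"translation":[0,0,0],"grip":20},{"rotation":[0,0,0],"translation":[0,0,0],"grip":20},{"rotation":[0,0,0],"translation":[0,0,0],"grip":20},{"rotation":[0,0,0],"translation":[0,0,0],"grip":20},{"rotation":[0,0,0],"translation":[0,0,0],"grip":20},{"rotation":[0,0,0],"translation":[0,0,0],"grip":20},{"rotation":[0,0,0],"translation":[0,0,0],"grip":20}]'
```

```text
time: 13.0
ee_pos: [0.4927, -0.0757, 0.0913]
tcp_rot: [180.0, -0.0, -3.5]
wrist_force: [0.6, 0.4, -1.3]
opening: 0.029
grasp_force: 50.7
```

```bash
python3 -m jog '[{"rotation":[0,0,0],"translation":[-25,0,10],"grip":20},{"rotation":[0,0,0],"translation":[-40,0,50],"grip":20},{"rotation":[0,0,8],"translation":[-40,30,70],"grip":20},{"rotation":[0,0,83.2],"translation":[-30,366,70],"grip":20},{"rotation":[0,0,83.2],"translation":[-30,366,70],"grip":20},{"rotation":[0,0,83.2],"translation":[-30,366,70],"grip":20},{"rotation":[0,0,83.2],"translation":[-30,366,70],"grip":20},{"rotation":[0,0,83.2],"translation":[2,366,70],"grip":20},{"rotation":[0,0,83.2],"translation":[2,366,70],"grip":20},{"rotation":[0,0,83.2],"translation":[2,366,70],"grip":20},{"rotation":[0,0,83.2],"translation":[2,366,70],"grip":20},{"rotation":[0,0,83.2],"translation":[2,366,70],"grip":20},{"rotation":[0,0,83.2],"translation":[2,366,70],"grip":20},{"rotation":[0,0,83.2],"translation":[2,366,70],"grip":20},{"rotation":[0,0,83.2],"translation":[2,366,70],"grip":20},{"rotation":[0,0,83.2],"translation":[2,366,70],"grip":20}]'
python3 - <<'E'
from h import *
np.set_printoptions(precision=4,suppress=True)
c=cam("wrist");W=cloud(c);save("w5",c[0]);w=W.reshape(-1,3);p=c[0].reshape(-1,3).astype(int)
g=(w[:,2]>.004)&(w[:,2]<.013)&(w[:,0]>.35)&(w[:,0]<.62)&(w[:,1]>.16)&(w[:,1]<.46)&(p.max(1)-p.min(1)<30)
x=w[g];print(len(x),x.min(0),x.max(0),np.median(x[:,2]),cv2.minAreaRect((x[:,:2]*1000).astype(np.float32)))
E
```

```text
time: 14.6
ee_pos: [0.4947, 0.29, 0.1615]
tcp_rot: [180.0, -0.0, 79.6]
wrist_force: [-0.9, -0.6, -1.2]
opening: 0.0294
grasp_force: 50.6
9712 [0.4337 0.2179 0.0042] [0.5738 0.4292 0.0106] 0.008040661414605077 ((504.195068359375, 323.6099853515625), (196.65460205078125, 109.38201904296875), 80.10580444335938)
```

View pics/w5.png

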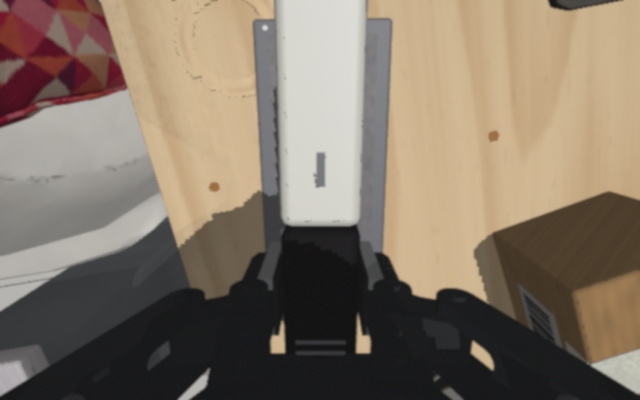

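The pad (columns 255–392, top edge at row 18) lies under the scanner, parallel to it; I shift +3, −2 mm and lower.

```bash
python3 -m jog '[{"rotation":[0,0,0.4],"translation":[3,-2,-45],"grip":20},{"rotation":[0,0,0.4],"translation":[3,-2,-90],"grip":20},{"rotation":[0,0,0.4],"translation":[3,-2,-125],"grip":20},{"rotation":[0,0,0.4],"translation":[3,-2,-140],"grip":20},{"rotation":[0,0,0.4],"translation":[3,-2,-145],"grip":20},{"rotation":[0,0,0.4],"translation":[3,-2,-146.5],"grip":20},{"rotation":[0,0,0.4],"translation":[3,-2,-146.5],"grip":20},{"rotation":[0,0,0.4],"translation":[3,-2,-146.5],"grip":20}]'
```

```text
time: 15.45
ee_pos: [0.4986, 0.2888, 0.0166]
tcp_rot: [179.9, -0.1, 80.1]
wrist_force: [-0.4, -0.5, -1.9]
opening: 0.0293
grasp_force: 50.7
```

```bash
python3 -m jog '[{"rotation":[0,0,0],"translation":[0,0,-1],"grip":20},{"rotation":[0,0,0],"translation":[0,0,-1],"grip":20},{"rotation":[0,0,0],"translation":[0,0,-1],"grip":20},{"rotation":[0,0,0],"translation":[0,0,-1],"grip":20}]'
```

```text
time: 15.85
ee_pos: [0.4979, 0.2885, 0.0144]
tcp_rot: [180.0, -0.0, 80.1]
wrist_force: [-0.1, 0.3, 1.8]
opening: 0.0295
grasp_force: 51.2
```

Contact. Release and rise.

```bash
python3 -m jog '[{"rotation":[0,0,0],"translation":[0,0,0],"grip":36},{"rotation":[0,0,0],"translation":[0,0,0],"grip":45},{"rotation":[0,0,0],"translation":[0,0,0],"grip":60},{"rotation":[0,0,0],"translation":[0,0,0],"grip":70},{"rotation":[0,0,0],"translation":[0,0,0],"grip":70},{"rotation":[0,0,0],"translation":[0,0,30],"grip":70},{"rotation":[0,0,0],"translation":[0,0,80],"grip":70},{"rotation":[0,0,0],"translation":[0,0,130],"grip":70},{"rotation":[0,0,0],"translation":[0,0,180],"grip":70},{"rotation":[0,0,0],"translation":[0,0,230],"grip":70},{"rotation":[0,0,0],"translation":[0,0,230],"grip":70},{"rotation":[0,0,0],"translation":[0,0,230],"grip":70},{"rotation":[0,0,0],"translation":[0,0,230],"grip":70}]'
python3 - <<'E'
from h import *
np.set_printoptions(precision=4,suppress=True)
c=cam("wrist");W=cloud(c);save("w6",c[0]);w=W.reshape(-1,3)
for lo,hi in((.030,.045),(.004,.013)):
    x=w[(w[:,2]>lo)&(w[:,2]<hi)&(abs(w[:,0]-.5)<.09)&(w[:,1]>.18)&(w[:,1]<.44)];print(len(x),np.median(x[:,2]),cv2.minAreaRect((x[:,:2]*1000).astype(np.float32)))
E
```

```text
time: 17.15
ee_pos: [0.4974, 0.2881, 0.2424]
tcp_rot: [-179.9, 0.1, 80.1]
wrist_force: [0.2, 0.4, -1.0]
opening: 0.0696
grasp_force: 0.0
5214 0.037780274711778083 ((503.6109313964844, 313.13714599609375), (168.71542358398438, 34.65041732788086), 80.34481811523438)
15352 0.008125548945383726 ((502.7664794921875, 312.7285461425781), (218.803955078125, 110.2056655883789), 80.03399658203125)
```

View pics/w6.png

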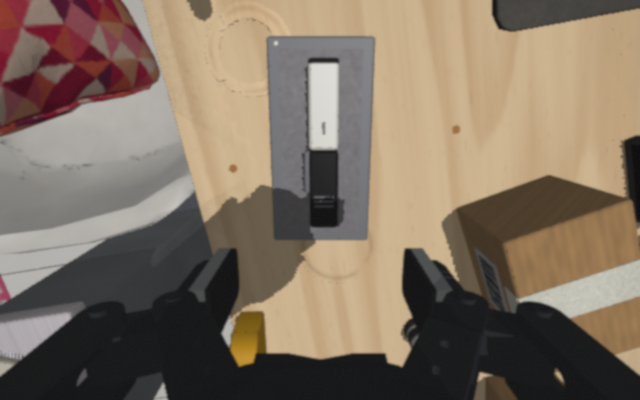

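The scanner lies flat and centred on the pad (px 323,58 to 323,226; pad rows 37–240), trigger released.

```bash
python3 -c "
from workcell import bot
print(bot.job_done())"
```

```text
the job is handed in; nothing more can be done
None
```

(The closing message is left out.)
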